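Refit the filter lid of a dental bench dust box

ROBOT

A 6-joint arm with a two-finger parallel gripper is mounted at the origin on the work surface. World frame = base frame: x ahead of the robot, y to its left, z up, the work surface at z = 0. Lengths are in m, angles in rad, forces in N, time in s.
With the tool pointing down it reaches from about 0.425 to 0.95 m from the base axis. Payload 3.5 kg.
Tool frame: the origin (TCP) lies at the very end of the fingers, on their centre line; the grasp point (between the pads) lies ctrl.tcp_to_grasp behind it (ctrl.tcp_to_grasp is the distance from the TCP to the grasp point, in m); z points along the fingers, y is the line along which they close (so a half turn about z gives the same grasp; the last joint's range is limited). The gripper opens to 85 mm and grips with 20 to 120 N. Pads are 22 mm wide; open, the fingers measure 114 mm over their backs; the gripper's body (76 mm by 85 mm) begins 54 mm behind the grasp point. The pads swing forward as they close: fully open they stand 13 mm farther back than shut.
Start: joints at [-0.15, 0.286, 1.577, -0, 1.279, -0.15], TCP at [0.675, 0, 0.231] pointing down, gripper open.
Joint ranges: [-2.77, 2.77], [-0.9, 2.22], [0.21, 2.48], [-1.53, 4.67], [0.24, 2.81], [-2.84, 2.84]. Speed limits (rad/s): [2.79, 2.79, 3.14, 3.14, 3.14, 3.14].

INTERFACE

Orientations are given as a unit quaternion [x, y, z, w].
In Python, from plant import ctrl gives the robot as it stands.
- The arm moves only by the shell command python3 -m inch 'ROWS' [FORCE]. ROWS is JSON, a list of rows, each an object with "slide": the shift along the tool's x, y, z in cm, a list of three; "turn": the turn about the tool's z in rad; "grip": the finger opening in cm, from 0 to 8.54. A call has 1 to 20 rows; each row is the pose to reach, as a shift and turn from the pose commanded when the call began, along the tool's axes at that moment; what a row does not reach only later rows make up. A row lasts 1/10 s, in which the tool goes at most 50 mm and 8.59 degrees, less where a joint would pass 70% of its speed; a pose out of reach is approached as far as the arm can. A call with a gripper value outside its range is refused whole. The fingers move at their own pace and stop on an object; FORCE is the grip in N (left out, the last holds). Time passes only in rows, so rows that repeat a pose let the fingers close. It gives the time, the measured TCP pose, the force, the opening and the grip force at its end, in the units of the state.
- ctrl.get_state(): the state, without advancing time (a new reading comes with each control period).
- ctrl.read_camera(name): name is "scene" or "side" or "wrist"; returns (picture, depth): 400x640x3 uint8, red, green, blue; 400x640 float32, m along the optical axis (not along the pixel's ray), 0 where there is no reading.
- ctrl.camera_info(name): a dict with "K" (3x3 intrinsics, pixels), "camera_from_world" (4x4, takes a point from world to camera coordinates); the wrist camera has in their place "T_tool_cam" (4x4, takes a point from camera to tool coordinates, whose origin is the TCP and whose axes are the flange's). Camera axes: x right, y down, z forward; pixel columns grow to the right and rows downward; lengths in m; the calibration is good to about 2 mm. A picture is of the moment at which its call begins: read the wrist's pose just before it. camera_info takes no time and is no camera call.
- ctrl.sign_off(): hands the job in; it is judged then, once.
The state is a dict: "time": time; "qpos": joint angles; "dq": joint speeds; "joint_efforts": joint torques, N m; "eef_pos": TCP position; "tcp_rot": TCP orientation; "contact_force": force on the tool from outside, world axes, zero at the start; "wrist_torque": the same for the moment, N m; "opening": opening from 0.0 (shut) to 1.0 (fully open); "finger_force": force on a finger pad.
Only numpy, scipy, OpenCV 4.12 (cv2) and the standard library are available. Lean on these libraries where they do the work, as an engineer would, in place of code of your own. Each camera call takes 0.05 s, during which the arm holds its last target. There are 200 camera calls.

TASK

Refit the loose grey lid, handle up, on the filter frame of the white dust extraction box: hook its narrow lip at a tilt under the tall ledge at the robot's end of the frame, push it in against the sprung strip there, swing it down flat onto the frame floor, and let the strip push it back until its wide edge sits fully home, flat down, under the low ledge at the other end. Work gently without forcing the lid, leave the other things on the bench where they are, and let go at the end.

Things in the scene. Friction and masses are not known exactly. Their poses are not given: they have to be found in the camera images.
- unit: White dust extraction box fixed to the bench, 280 x 170 x 50 mm; origin at the centre of its underside, x along its length away from the robot, z up. On its top lies an aluminium filter frame between guide strips, clamped firm but up to 25 mm off either way along x; this offset is NOT measured and all x values given for the frame are without it. Sites on the box do not show it.
- floor_mid (a point): Nominal middle of the filter frame's floor, 56 mm above the box's underside; axes as the box. Floor solid from x -104 to 8 mm; filter window (4 mm deep) from x 8 to 52, |y| under 36. Side walls inside at y +-51 mm, 6 mm high. Lid home: flat, handle middle here in x (plus the frame's offset) and y, 23 mm above this, lid x along box x. Opening between the two ledges 130 mm.
- tall_ledge (a point): Nominal lower edge of the tall ledge at the robot's end, mid width, 13 mm above the frame's floor; axes as the box. The ledge is 4 mm thick and runs from here 43 mm to -x. Slot under it 13 mm high, 102 mm wide, open to +x. In it the sprung strip, 0.5 to 10.5 mm above the floor, its face 10 mm to -x of this point at rest.
- low_ledge (a point): Nominal lower edge of the low ledge at the far end, mid width, 8 mm above the frame's floor; axes as the box. The ledge is 4 mm thick and runs from here 14 mm to +x. Slot under it 8 mm high, open to -x, ending at a stop 6 mm to +x of this point, which the lid's wide edge touches when home.
- lid_grip (a point): Middle of the lid's handle, 23 mm above its underside. Loose plastic lid, 0.11 to 0.22 kg, flat on the bench, handle up. Plate 6 mm thick; along its x from here: wide part (96 mm in y) -55 to +75 mm, narrow lip (50 mm in y) -75 to -55 mm. Handle: upright bar 14 mm thick in x, 60 mm long in y, rising 34 mm above the plate. z up out of the lid, x from lip to wide edge.
- lid_lip (a point): Middle of the tip face of the lid's lip, 75 mm from the handle along the lid's -x, 3 mm above its underside. Same axes as the lid. All contact forces of the lid on box, frame, stop and strip together must stay under 40 N; they make about 14 N with the lid home.
- strip (a joint): How far the sprung strip under the tall ledge is pushed in (towards the robot), m: 0 at rest, 0.0145 fully in. Damped spring (60 Ns/m): about 4 N at 0, plus 0.4 N per mm. With the lid home it reads 0.004 and clamps the lid, which a lid left high will not drop past: press it down. The wide edge passes the low ledge only while it reads more than about 0.0105; pushed in that far, the slot takes the lid only at tilts below about 15 degrees.
- spray: Bystander: white bottle, 48 mm across, 150 mm tall; origin under its centre.
- burs: Bystander: plastic block 60 x 120 x 30 mm with upright steel burs, about 75 mm tall in all; origin under its centre.
- model: Bystander: plaster tooth model 70 x 62 x 35 mm; origin under its centre.
- jar: Bystander: amber glass jar, 60 mm across, 60 mm tall; origin under its centre.
There are look-alikes about, which are no part of the job. What is meant by the part that bears lid_grip is not green, and is the smaller of those in its own colour.

How it is judged:
On the way:
1. the lip is hooked under the tall ledge and pushes the strip while the lid is still tilted (value of joint strip above 0.003 m and angle between lid_grip's own z axis and vertical above 0.05 rad and x of lid_lip in the frame of unit below -0.04 m and z of lid_lip in the frame of unit below 0.069 m), for 0.1 s.
At the end, for the whole second after the job is handed in: The lid lies flat (within 0.03 rad) on the frame floor (handle middle 76.5 to 81 mm above the box's underside), lip under the tall ledge at the robot's end, pushed back home under the low ledge (strip reads 0.002 to 0.006), at rest (z of lid_grip in the frame of unit between 0.0765 and 0.081 m and angle between lid_grip's own z axis and vertical below 0.03 rad and value of joint strip between 0.002 and 0.006 m and x of lid_lip in the frame of unit below -0.04 m and velocity of joint strip between -0.01 and 0.01 m/s); the robot touches nothing.
It fails at once if the lid is forced: over 40 N in all between it and the box, its frame and strip (contact force between lid and unit above 40 N).
It fails at once if a bystander is moved more than 30 mm (distance of any of spray, burs, model, jar from where it was at the start of the episode above 0.03 m).
It also fails if it takes over 67 s, if anything falls off the work surface, if the arm or the gripper's body presses on something with over 40 N, if the wrist force passes 120 N, or if a joint passes its speed limit or range.

## Working session

There is one attempt and no reset: what is moved stays moved. The work goes in short steps, Python scripts to look and compute and a shell command to move; the robot and the scene stay as the last step left them, time stands still between calls to the robot, and variables do not carry over. Pictures are saved under pics/ and viewed, at most 10 in all, crops included, and the job is handed in when it is done.

```bash
ls; mkdir -p pics
cat > h.py <<'E'
import numpy as np,cv2
from plant import ctrl
from scipy.spatial.transform import Rotation as R
def cam(name):
    s=ctrl.get_state(); p,d=ctrl.read_camera(name); i=ctrl.camera_info(name); K=np.array(i["K"])
    if name=="wrist":
        T=np.eye(4);T[:3,:3]=R.from_quat(s["tcp_rot"]).as_matrix();T[:3,3]=s["eef_pos"]
        W=T@np.array(i["T_tool_cam"])
    else: W=np.linalg.inv(np.array(i["camera_from_world"]))
    v,u=np.mgrid[:400,:640]
    c=np.stack([(u-K[0,2])/K[0,0]*d,(v-K[1,2])/K[1,1]*d,d],-1)
    return p,d,c@W[:3,:3].T+W[:3,3],W
def save(p,f): cv2.imwrite("pics/"+f,cv2.cvtColor(p,cv2.COLOR_RGB2BGR))
E
python3 - <<'E'
from h import *
print(ctrl.get_state(),ctrl.tcp_to_grasp)
a=[]
for n in("scene","side"):
    p,d,X,W=cam(n);np.savez(n,p=p,X=X,W=W);save(p,n+".png");print(W.round(2))
E
```

```text
pics
{'time': 0.0, 'qpos': array([-1.50012964e-01,  2.87161298e-01,  1.57818907e+00, -1.25113752e-05,
        1.27859088e+00, -1.50023428e-01]), 'dq': array([-7.03807467e-04, -1.41589557e-03,  8.32123521e-04, -6.96614630e-05,
       -2.11647669e-04, -1.99542385e-04]), 'joint_efforts': array([-1.79628755e-04, -4.05981302e+01, -2.92628127e+01, -1.54224781e-04,
        5.81841552e-03,  3.74769741e-06]), 'eef_pos': array([6.74339734e-01, 1.17619330e-04, 2.29943555e-01]), 'tcp_rot': array([ 7.07101315e-01,  7.07111272e-01, -7.01744107e-04, -9.41572663e-04]), 'contact_force': array([-1.17824272,  0.867587  , -0.05125821]), 'wrist_torque': array([-0.02050972, -0.00626391,  0.00374544]), 'finger_force': 0.0, 'opening': 0.9982967366991056} 0.0187
[[ 0.6   0.5  -0.62  1.34]
 [ 0.8  -0.37  0.47 -0.67]
 [ 0.01 -0.78 -0.63  0.9 ]
 [ 0.    0.    0.    1.  ]]
[[-1.   -0.05  0.06  0.44]
 [-0.07  0.61 -0.79  1.44]
 [ 0.   -0.79 -0.61  1.23]
 [ 0.    0.    0.    1.  ]]
```

View pics/scene.png

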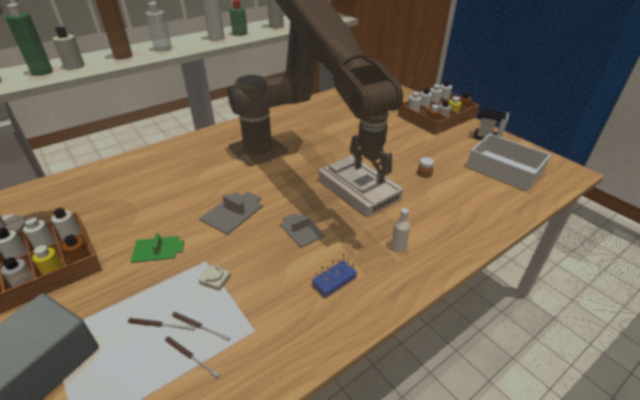

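View pics/side.png

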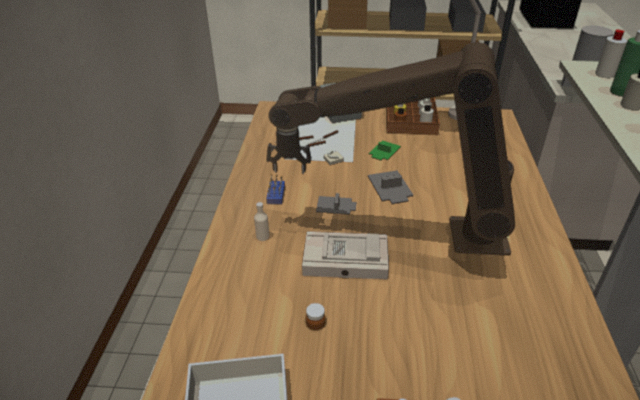

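Candidates for the lid: grey at scene (301,228)/side (336,203), a larger grey at scene (232,210)/side (390,185), and green at scene (158,247). I choose the smaller grey one and will check it in a crop.

Run:
```python
from h import *
for n,px in (("scene",[(301,232),(240,212),(360,185),(401,235),(335,280),(427,165),(213,276)]),("side",[(345,208),(390,190),(345,250),(262,225),(276,190),(316,312),(333,157)])):
    X=np.load(n+".npz")["X"]
    for u,v in px: print(n,u,v,X[v,u].round(3))
# dims of the two greys and box from points above table
z=np.load("scene.npz");X=z["X"];p=z["p"]
for nm,(u0,u1,v0,v1) in dict(small=(276,328,208,248),big=(195,268,188,234)).items():
    q=X[v0:v1,u0:u1].reshape(-1,3);c=p[v0:v1,u0:u1].reshape(-1,3).astype(int)
    m=(q[:,2]<.012)&(q[:,2]>-.005)&(c.max(1)-c.min(1)<30); r=cv2.minAreaRect((q[m][:,:2]*1000).astype(np.float32));print(nm,m.sum(),r,'top',np.percentile(q[:,2],[95,99]))
p=cv2.resize(z["p"][165:265,190:340],None,fx=4,fy=4,interpolation=cv2.INTER_CUBIC);save(p,"crop1.png")
```

```text
scene 301 232 [ 0.544 -0.148  0.007]
scene 240 212 [ 0.343 -0.263  0.013]
scene 360 185 [0.507 0.135 0.051]
scene 401 235 [0.79 0.05 0.07]
scene 335 280 [ 0.783 -0.197  0.032]
scene 427 165 [0.569 0.419 0.058]
scene 213 276 [ 0.558 -0.462  0.022]
side 345 208 [ 0.487 -0.118  0.005]
side 390 190 [ 0.314 -0.239  0.012]
side 345 250 [0.474 0.169 0.054]
side 262 225 [0.766 0.09  0.077]
side 276 190 [ 0.763 -0.184  0.027]
side 316 312 [0.546 0.445 0.059]
side 333 157 [ 0.555 -0.434  0.031]
small 669 ((524.8427734375, -136.2547607421875), (95.18472290039062, 149.9564666748047), 87.10930633544922) top [0.02816048 0.04149046]
big 1086 ((312.0762023925781, -269.7184753417969), (135.48709106445312, 205.95265197753906), 19.54288673400879) top [0.03783494 0.05634183]
```

View pics/crop1.png

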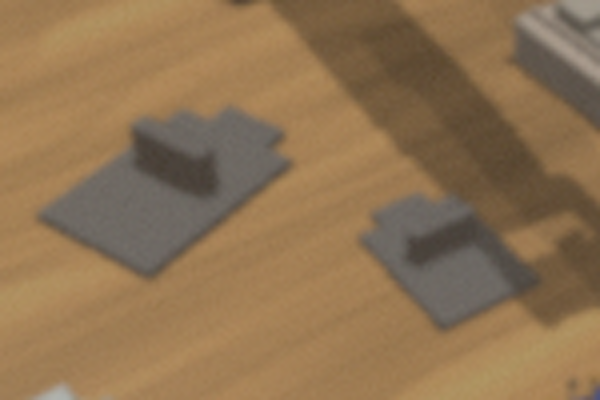

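The crop shows the right-hand grey part (crop (450,260), scene (301,228)). It is plain and smaller, about 95x150 mm as specified, with its lip towards the robot. That is the lid, so I'm moving over it.

```bash
python3 -m inch '[{"slide":[-13.6,-15,0],"turn":1.57,"grip":8.5},{"slide":[-13.6,-15,0],"turn":1.57,"grip":8.5},{"slide":[-13.6,-15,0],"turn":1.57,"grip":8.5},{"slide":[-13.6,-15,0],"turn":1.57,"grip":8.5},{"slide":[-13.6,-15,0],"turn":1.57,"grip":8.5},{"slide":[-13.6,-15,0],"turn":1.57,"grip":8.5},{"slide":[-13.6,-15,0],"turn":1.57,"grip":8.5},{"slide":[-13.6,-15,0],"turn":1.57,"grip":8.5},{"slide":[-13.6,-15,0],"turn":1.57,"grip":8.5},{"slide":[-13.6,-15,0],"turn":1.57,"grip":8.5},{"slide":[-13.6,-15,0],"turn":1.57,"grip":8.5},{"slide":[-13.6,-15,0],"turn":1.57,"grip":8.5},{"slide":[-13.6,-15,0],"turn":1.57,"grip":8.5}]'
python3 - <<'E'
from h import *
p,d,X,W=cam("wrist");np.savez("w1",p=p,X=X,W=W);save(p,"w1.png");print(W.round(3))
s=ctrl.get_state();print(s["eef_pos"],R.from_quat(s["tcp_rot"]).as_matrix().round(3))
E
```

```text
time: 1.4
eef_pos: [0.5248, -0.1359, 0.2309]
tcp_rot: [1.0, 0.001, -0.0, -0.0]
contact_force: [0.9, 0.2, 0.7]
opening: 0.991
finger_force: 0.0
[[ 0.002 -0.962 -0.275  0.594]
 [-1.    -0.002  0.001 -0.136]
 [-0.001  0.275 -0.962  0.373]
 [ 0.     0.     0.     1.   ]]
[ 0.5248246  -0.13587339  0.23104001] [[ 1.     0.002 -0.001]
 [ 0.002 -1.     0.   ]
 [-0.001 -0.    -1.   ]]
```

View pics/w1.png

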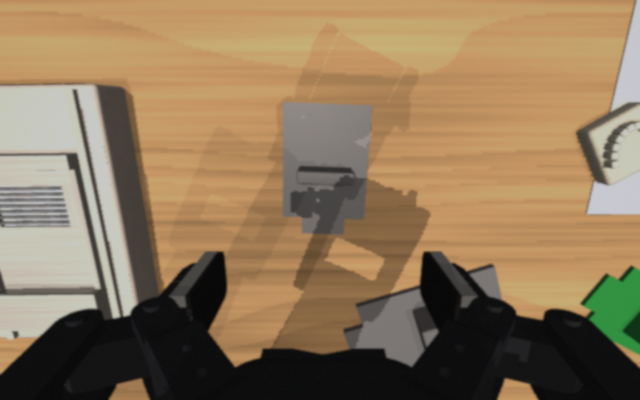

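The wrist view shows the lid's plate centred at (326,165), its handle at (325,170) and its lip at (323,227). The box is on the left. I'll fit the lid pose now.

```bash
cat >> h.py <<'E'
def rect(q): 
    r=cv2.minAreaRect((q[:,:2]*1000).astype(np.float32)); return r
E
python3 - <<'E'
from h import *
z=np.load("w1.npz");X=z["X"];p=z["p"].astype(int)
q=X[90:245,270:385].reshape(-1,3);c=p[90:245,270:385].reshape(-1,3)
g=c.max(1)-c.min(1)<35
h=q[(q[:,2]>.033)&(q[:,2]<.05)];print("handle",len(h),rect(h),h.mean(0),np.median(h[:,2]))
w=q[(q[:,2]>.003)&(q[:,2]<.012)];print("plate",len(w),rect(w),np.median(w[:,2]),w.min(0),w.max(0))
b=q[(abs(q[:,2])<.003)];print("bench",np.median(b[:,2]),len(b))
E
```

```text
handle 794 ((520.5745239257812, -137.71368408203125), (59.41617202758789, 14.366902351379395), 87.79139709472656) [ 0.52127131 -0.13769988  0.03862648] 0.038801305183674056
plate 9373 ((520.251220703125, -137.37289428710938), (96.26193237304688, 150.52224731445312), 87.8614273071289) 0.005080452081846987 [ 0.44430652 -0.18794315  0.00300746] [ 0.59665437 -0.08771606  0.01198497]
bench -0.0009181402957467721 7366
```

```bash
python3 -m inch '[{"slide":[-5,-27,0],"turn":0.04,"grip":8.5},{"slide":[-5,-27,0],"turn":0.04,"grip":8.5},{"slide":[-5,-27,0],"turn":0.04,"grip":8.5},{"slide":[-5,-27,0],"turn":0.04,"grip":8.5},{"slide":[-5,-27,0],"turn":0.04,"grip":8.5},{"slide":[-5,-27,0],"turn":0.04,"grip":8.5},{"slide":[-5,-27,0],"turn":0.04,"grip":8.5},{"slide":[-5,-27,0],"turn":0.04,"grip":8.5},{"slide":[-5,-27,0],"turn":0.04,"grip":8.5},{"slide":[-5,-27,0],"turn":0.04,"grip":8.5}]'
python3 - <<'E'
from h import *
p,d,X,W=cam("wrist");np.savez("w2",p=p,X=X,W=W);save(p,"w2.png")
s=ctrl.get_state();print(s["eef_pos"],R.from_quat(s["tcp_rot"]).as_matrix().round(3))
E
```

```text
time: 2.45
eef_pos: [0.4751, 0.1328, 0.2313]
tcp_rot: [1.0, -0.02, -0.0, 0.0]
contact_force: [-0.3, -0.1, 0.1]
opening: 0.997
finger_force: 0.0
[0.4751249  0.13285908 0.23128365] [[ 0.999 -0.041 -0.   ]
 [-0.041 -0.999 -0.   ]
 [-0.     0.    -1.   ]]
```

View pics/w2.png

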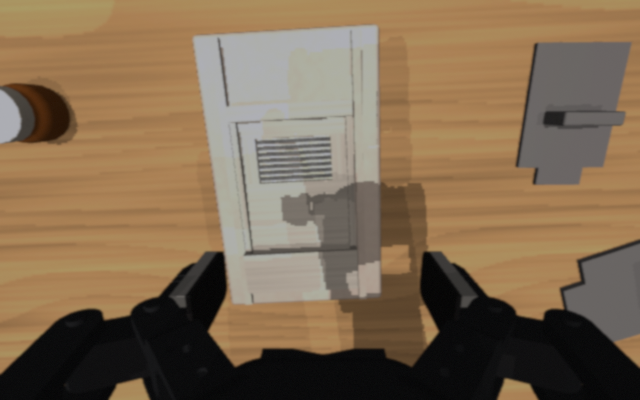

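The box's top spans (195,35) to (380,300). The low ledge's inner edge is near row 119, the tall ledge's near row 250, and the frame floor lies between them. Next I'll fit the box and the ledges.

Run:
```python
from h import *
z=np.load("w2.npz");X=z["X"];p=z["p"]
q=X[15:310,180:400].reshape(-1,3)
m=(q[:,2]>.04)&(q[:,2]<.09)&(q[:,0]>.3)
# drop gripper pixels: bright only
c=p[15:310,180:400].reshape(-1,3); 
r=rect(q[m]);print(m.sum(),r)
(cx,cy),(w,h),a=r
yaw=np.radians(a if w>h else a-90); yaw=(yaw+np.pi/2)%np.pi-np.pi/2
print("yaw",np.degrees(yaw))
ux=np.array([np.cos(yaw),np.sin(yaw)]);uy=np.array([-ux[1],ux[0]])
b=(q[:,:2]-np.array([cx,cy])/1000)
bx=b@ux*1000;by=b@uy*1000;zz=q[:,2]*1000
print(np.percentile(bx[m],[0,.3,99.7,100]),np.percentile(by[m],[0,.3,99.7,100]))
for x in range(-140,141,3):
    k=(abs(bx-x)<1.5)&(abs(by)<33);k2=(abs(bx-x)<1.5)&(by>40)&(by<47)
    print(x,k.sum(),np.median(zz[k]).round(1) if k.any() else '',np.median(zz[k2]).round(1) if k2.any() else '',end=' | ')
g=np.full((85*2,150*2),np.nan)
```

```text
45717 ((471.84417724609375, 160.24819946289062), (279.8524169921875, 170.31442260742188), 0.777755081653595)
yaw 0.7777550816535973
[-139.926251   -137.17523379  138.61370731  139.92616015] [-85.15720829 -84.38850077  83.38602335  85.15722836]
-140 16 47.9 47.3 | -137 110 48.8 49.4 | -134 142 49.1 49.2 | -131 131 49.1 49.5 | -128 154 49.2 49.5 | -125 56 49.4 49.2 | -122 0   | -119 0   | -116 0   | -113 4 71.2  | -110 141 72.1 71.9 | -107 160 72.2 72.2 | -104 168 72.3 73.0 | -101 156 72.2 72.4 | -98 176 72.2 72.0 | -95 173 72.1 71.9 | -92 173 72.2 72.4 | -89 175 72.2 72.1 | -86 167 72.1 72.3 | -83 175 72.1 72.1 | -80 178 72.3 72.1 | -77 177 72.0 72.3 | -74 262 71.7 72.2 | -71 344 71.1 63.6 | -68 359 68.4 68.5 | -65 171 55.2 55.1 | -62 174 55.2 55.1 | -59 162 55.1 55.0 | -56 173 55.1 55.4 | -53 172 55.2 55.4 | -50 165 55.3 55.1 | -47 179 55.2 55.3 | -44 178 55.1 55.2 | -41 174 55.1 54.9 | -38 184 55.1 55.0 | -35 178 55.2 55.5 | -32 178 55.2 55.3 | -29 186 55.3 54.9 | -26 182 55.1 55.3 | -23 188 55.1 55.2 | -20 185 55.1 55.5 | -17 190 55.1 55.2 | -14 198 55.1 55.2 | -11 180 55.1 55.4 | 
[... 266 characters left out ...]
| 34 185 53.7 55.0 | 37 238 51.4 55.2 | 40 195 53.6 55.0 | 43 233 51.6 54.8 | 46 196 55.0 54.8 | 49 221 55.2 55.2 | 52 222 55.1 55.0 | 55 226 55.1 55.3 | 58 227 55.2 55.2 | 61 203 55.5 55.7 | 64 247 67.1 67.0 | 67 253 67.1 67.0 | 70 250 67.1 67.3 | 73 531 372.9 66.9 | 76 223 65.6 58.3 | 79 230 49.1 49.0 | 82 234 49.0 49.2 | 85 234 49.0 48.9 | 88 236 48.9 49.1 | 91 240 49.1 49.1 | 94 237 49.1 49.0 | 97 247 49.1 49.1 | 100 245 49.0 49.0 | 103 245 49.1 49.0 | 106 247 49.1 48.8 | 109 248 49.0 49.1 | 112 264 49.0 49.3 | 115 245 49.1 49.1 | 118 260 49.0 48.9 | 121 260 49.1 49.3 | 124 263 49.0 49.0 | 127 261 49.0 49.3 | 130 265 48.9 48.7 | 133 265 49.0 49.1 | 136 257 48.7 48.6 | 139 145 47.6 47.3 |
```

Run:
```python
from h import *
z=np.load("w2.npz");X=z["X"].reshape(-1,3)
yaw=np.radians(.778);ux=np.array([np.cos(yaw),np.sin(yaw)]);uy=np.array([-ux[1],ux[0]])
b=(X[:,:2]-[.47184,.16025]);bx=b@ux*1000;by=b@uy*1000;zz=X[:,2]*1000
# low-ledge edge: min bx of ledge-top points per by bin ; tall: max bx of ledge-top
L=[];T=[]
for y in range(-48,49,4):
    k=(abs(by-y)<2)
    l=bx[k&(zz>65.8)&(zz<69)&(bx>50)&(bx<90)];f=bx[k&(zz<57)&(bx>40)&(bx<80)&(zz>54)&(bx<70)]
    t=bx[k&(zz>71)&(zz<74)&(bx<-40)&(bx>-100)];f2=bx[k&(zz<57)&(zz>54)&(bx<-20)&(bx>-90)]
    if len(l) and len(f):L.append((y,np.percentile(l,2),f.max()))
    if len(t) and len(f2):T.append((y,np.percentile(t,98),f2.min()))
L=np.array(L);T=np.array(T)
print(np.median(L,0),np.degrees(np.polyfit(L[:,0],L[:,1],1)[0]));print(np.median(T,0),np.degrees(np.polyfit(T[:,0],T[:,1],1)[0]))
# side walls: z profile across y
for y in np.arange(-60,61,2):
    k=(abs(by-y)<1)&(bx>-50)&(bx<60)&(zz<75);print(y,np.median(zz[k]).round(1),end=' ')
print()
# long-side edge yaw of box
for sgn in(-1,1):
    P=[]
    for x in range(-60,130,5):
        k=(abs(bx-x)<2.5)&(zz>47.5)&(zz<52)&(abs(by)<95)
        if k.any():P.append((x,np.percentile(sgn*by[k],99)*sgn))
    P=np.array(P);print(sgn,np.median(P[:,1]),np.degrees(np.polyfit(P[:,0],P[:,1],1)[0]))
```

```text
[ 0.         62.26968591 61.18657188] -0.023648190139166417
[  0.         -68.31830897 -73.68168924] -0.18517836642528648
-60 54.9 -58 49.1 -56 61.1 -54 61.0 -52 60.8 -50 55.0 -48 55.1 -46 55.0 -44 55.1 -42 55.0 -40 55.1 -38 55.1 -36 54.8 -34 54.5 -32 54.6 -30 54.6 -28 54.6 -26 54.6 -24 54.5 -22 54.5 -20 54.6 -18 54.6 -16 54.4 -14 54.4 -12 54.5 -10 54.5 -8 54.4 -6 54.6 -4 54.5 -2 54.6 0 54.4 2 54.5 4 54.6 6 54.5 8 54.4 10 54.5 12 54.6 14 54.6 16 54.5 18 54.4 20 54.5 22 54.6 24 54.5 26 54.7 28 54.6 30 54.5 32 54.6 34 54.7 36 55.0 38 55.2 40 55.0 42 55.1 44 55.2 46 55.2 48 55.2 50 55.8 52 60.9 54 61.2 56 61.1 58 55.3 60 55.0 
-1 -83.01079435976717 0.4710092609000482
1 82.7758517546518 -0.5951298138277237
```

```bash
python3 -m inch '[{"slide":[5.7,26.8,0],"turn":0,"grip":8.5},{"slide":[5.7,26.8,0],"turn":0,"grip":8.5},{"slide":[5.7,26.8,0],"turn":0,"grip":8.5},{"slide":[5.7,26.8,0],"turn":0,"grip":8.5},{"slide":[5.7,26.8,0],"turn":0,"grip":8.5},{"slide":[5.7,26.8,10],"turn":0,"grip":8.5},{"slide":[5.7,26.8,16],"turn":0,"grip":8.5},{"slide":[5.7,26.8,16],"turn":0,"grip":8.5},{"slide":[5.7,26.8,16],"turn":0,"grip":8.5},{"slide":[5.7,26.8,16],"turn":0,"grip":8.5},{"slide":[5.7,26.8,16],"turn":0,"grip":8.5}]' 20; python3 -c "
from h import *
s=ctrl.get_state();print(s['eef_pos'],R.from_quat(s['tcp_rot']).as_euler('xyz',degrees=True))"
```

```text
time: 3.6
eef_pos: [0.5228, -0.1369, 0.0736]
tcp_rot: [1.0, -0.02, 0.002, 0.001]
contact_force: [1.3, -1.3, 0.1]
opening: 0.995
finger_force: 0.0
[ 0.52279981 -0.13686561  0.07362755] [179.92285875  -0.18947654  -2.26048632]
```

```bash
python3 -m inch '[{"slide":[-0.2,0.1,2],"turn":0,"grip":8.5},{"slide":[-0.2,0.1,4],"turn":0,"grip":8.5},{"slide":[-0.2,0.1,5.5],"turn":0,"grip":8.5},{"slide":[-0.2,0.1,6.2],"turn":0,"grip":8.5},{"slide":[-0.2,0.1,6.2],"turn":0,"grip":8.5},{"slide":[-0.2,0.1,6.2],"turn":0,"grip":8.5},{"slide":[-0.2,0.1,6.2],"turn":0,"grip":5.5},{"slide":[-0.2,0.1,6.2],"turn":0,"grip":5.5},{"slide":[-0.2,0.1,6.2],"turn":0,"grip":5.5},{"slide":[-0.2,0.1,6.2],"turn":0,"grip":5.5},{"slide":[-0.2,0.1,6.2],"turn":0,"grip":5.5},{"slide":[-0.2,0.1,6.2],"turn":0,"grip":5.5},{"slide":[-0.2,0.1,6.2],"turn":0,"grip":5.5}]' 25; python3 -c "
from h import *
s=ctrl.get_state();print(s['eef_pos'],R.from_quat(s['tcp_rot']).as_euler('xyz',degrees=True))"
```

```text
time: 4.9
eef_pos: [0.52, -0.1373, 0.0103]
tcp_rot: [1.0, -0.02, 0.001, 0.0]
contact_force: [-0.6, 1.7, 5.3]
opening: 0.696
finger_force: 28.4
[ 0.51995415 -0.13728648  0.01033763] [ 1.79965693e+02 -8.50810263e-02 -2.24615453e+00]
```

```bash
python3 -m inch '[{"slide":[0,0,-2],"turn":0,"grip":5.5},{"slide":[0,0,-5],"turn":0,"grip":5.5},{"slide":[0,0,-9],"turn":0,"grip":5.5},{"slide":[-0.5,-3,-12],"turn":0,"grip":5.5},{"slide":[-1,-7,-12],"turn":0,"grip":5.5},{"slide":[-2,-11,-12],"turn":-0.02,"grip":5.5},{"slide":[-3,-15,-12],"turn":-0.052,"grip":5.5},{"slide":[-4,-19,-12],"turn":-0.052,"grip":5.5},{"slide":[-4.7,-23,-12],"turn":-0.052,"grip":5.5},{"slide":[-4.7,-26.5,-12],"turn":-0.052,"grip":5.5},{"slide":[-4.7,-29,-12],"turn":-0.052,"grip":5.5},{"slide":[-4.7,-29.6,-12],"turn":-0.052,"grip":5.5},{"slide":[-4.7,-29.6,-12],"turn":-0.052,"grip":5.5},{"slide":[-4.7,-29.6,-12],"turn":-0.052,"grip":5.5},{"slide":[-4.7,-29.6,-12],"turn":-0.052,"grip":5.5}]'
python3 - <<'E'
from h import *
s=ctrl.get_state();print(s['eef_pos'],R.from_quat(s['tcp_rot']).as_euler('xyz',degrees=True),s['contact_force'])
p,d,X,W=cam("wrist");np.savez("w3",p=p,X=X,W=W)
p2,d,X2,W=cam("side");np.savez("s3",p=p2,X=X2)
p2=cv2.resize(p2[170:290,250:450],None,fx=2.4,fy=2.4)
q=cv2.resize(p,(480,300));save(np.hstack([p2[:288],q[:288,:320]]),"a3.png")
h=X.reshape(-1,3);m=(h[:,2]>.1)&(h[:,2]<.18)&(h[:,0]>s['eef_pos'][0]+.012)&(abs(h[:,1]-.16)<.04)&(h[:,0]<.6)
h=h[m];A=np.c_[h[:,:2]-s['eef_pos'][:2],np.ones(len(h))];print(len(h),np.linalg.lstsq(A,h[:,2],rcond=None)[0],h.min(0),h.max(0))
E
```

```text
time: 6.4
eef_pos: [0.4837, 0.1596, 0.129]
tcp_rot: [1.0, 0.006, -0.0, 0.0]
contact_force: [-1.0, 0.3, -1.8]
opening: 0.693
finger_force: 27.8
[0.48374695 0.15956389 0.1290343 ] [1.79978886e+02 3.51291582e-02 6.51209728e-01] [-0.997113    0.28547237 -1.79312559]
25226 [-0.06287804 -0.01112865  0.12715615] [0.49574844 0.12000596 0.12140395] [0.5597379  0.19999433 0.17999098]
```

View pics/a3.png

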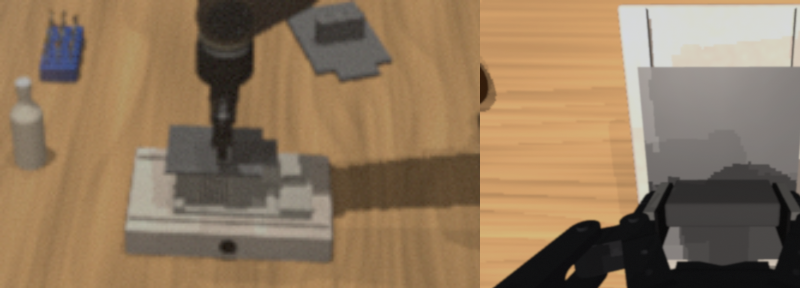

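The side crop shows the lid held about level over the box. The wrist half shows it running parallel to the box. I'm lowering it onto the low ledge.

```bash
python3 -m inch '[{"slide":[0,-0.05,2],"turn":0,"grip":5.5},{"slide":[0,-0.05,3.5],"turn":0,"grip":5.5},{"slide":[0,-0.05,4.4],"turn":0,"grip":5.5},{"slide":[0,-0.05,4.7],"turn":0,"grip":5.5},{"slide":[0,-0.05,4.7],"turn":0,"grip":5.5},{"slide":[0,-0.05,4.7],"turn":0,"grip":5.5}]'; python3 -m inch '[{"slide":[0,0,0.1],"turn":0,"grip":5.5},{"slide":[0,0,0.2],"turn":0,"grip":5.5},{"slide":[0,0,0.3],"turn":0,"grip":5.5},{"slide":[0,0,0.4],"turn":0,"grip":5.5},{"slide":[0,0,0.4],"turn":0,"grip":5.5}]';python3 -m inch '[{"slide":[0,0,0.1],"turn":0,"grip":5.5},{"slide":[0,0,0.2],"turn":0,"grip":5.5},{"slide":[0,0,0.3],"turn":0,"grip":5.5},{"slide":[0,0,0.3],"turn":0,"grip":5.5}]'
```

```text
time: 7.1
eef_pos: [0.4845, 0.1611, 0.0831]
tcp_rot: [1.0, 0.006, 0.001, -0.0]
contact_force: [-0.2, -1.6, -1.3]
opening: 0.694
finger_force: 27.8
time: 7.6
eef_pos: [0.4839, 0.1612, 0.0784]
tcp_rot: [1.0, 0.006, 0.0, 0.0]
contact_force: [-0.6, 1.3, -1.2]
opening: 0.696
finger_force: 27.8
time: 8.0
eef_pos: [0.4839, 0.1613, 0.0765]
tcp_rot: [1.0, 0.007, -0.0, -0.0]
contact_force: [-4.7, -1.0, 6.0]
opening: 0.7
finger_force: 28.8
```

```bash
python3 -m inch '[{"slide":[0,0.03,0.05],"turn":0,"grip":5.5},{"slide":[0,0.05,0.1],"turn":0,"grip":5.5},{"slide":[0,0.05,0.1],"turn":0,"grip":5.5}]';python3 -m inch '[{"slide":[0,0,0.05],"turn":0,"grip":5.5},{"slide":[0,0,0.1],"turn":0,"grip":5.5},{"slide":[0,0,0.1],"turn":0,"grip":5.5}]'
python3 - <<'E'
from h import *
s=ctrl.get_state();e=s['eef_pos'];print(e,s['contact_force'],s['wrist_torque'])
p,d,X,W=cam("wrist")
h=X.reshape(-1,3);m=(h[:,2]>.06)&(h[:,2]<.095)&(h[:,0]>e[0]+.03)&(abs(h[:,1]-e[1])<.035)&(h[:,0]<e[0]+.072)
h=h[m];A=np.c_[h[:,:2]-e[:2],np.ones(len(h))]
for i in range(4):
    c=np.linalg.lstsq(A,h[:,2],rcond=None)[0];k=abs(h[:,2]-A@c)<.002;h=h[k];A=A[k]
print(len(h),c)
E
```

```text
time: 8.3
eef_pos: [0.484, 0.1612, 0.0757]
tcp_rot: [1.0, 0.006, -0.0, -0.0]
contact_force: [-4.9, 0.9, 5.8]
opening: 0.701
finger_force: 29.0
time: 8.6
eef_pos: [0.4837, 0.1611, 0.0745]
tcp_rot: [1.0, 0.007, -0.0, -0.0]
contact_force: [-5.0, 0.5, 6.3]
opening: 0.698
finger_force: 29.1
[0.48372021 0.16114992 0.07454279] [-5.04983122  0.52863697  6.30450696] [0.09462062 0.51419362 0.02235546]
15534 [0.068456   0.00166543 0.0695525 ]
```

Tilt is now about 0.07 rad, lip down. Sliding it in under the tall ledge.

```bash
python3 -m inch '[{"slide":[0,0,0.1],"turn":0,"grip":5.5},{"slide":[-0.3,0,0.1],"turn":0,"grip":5.5},{"slide":[-0.6,0,0.1],"turn":0,"grip":5.5},{"slide":[-0.9,0,0.1],"turn":0,"grip":5.5},{"slide":[-1.1,0,0.13],"turn":0,"grip":5.5},{"slide":[-1.3,0,0.17],"turn":0,"grip":5.5},{"slide":[-1.3,0,0.17],"turn":0,"grip":5.5}]'; python3 -m inch '[{"slide":[-0.2,0.03,0],"turn":0,"grip":5.5},{"slide":[-0.4,0.05,0.03],"turn":0,"grip":5.5},{"slide":[-0.6,0.05,0.03],"turn":0,"grip":5.5},{"slide":[-0.6,0.05,0.03],"turn":0,"grip":5.5}]';python3 - <<'E'
from h import *
s=ctrl.get_state();e=s['eef_pos'];print(e,s['contact_force'],s['wrist_torque'])
p,d,X,W=cam("wrist")
h=X.reshape(-1,3);m=(h[:,2]>.06)&(h[:,2]<.095)&(h[:,0]>e[0]+.03)&(abs(h[:,1]-e[1])<.035)&(h[:,0]<e[0]+.072)
h=h[m];A=np.c_[h[:,:2]-e[:2],np.ones(len(h))]
for i in range(4):
    c=np.linalg.lstsq(A,h[:,2],rcond=None)[0];k=abs(h[:,2]-A@c)<.002;h=h[k];A=A[k]
print(len(h),c)
E
```

```text
time: 9.35
eef_pos: [0.4716, 0.1606, 0.0724]
tcp_rot: [1.0, 0.006, 0.001, -0.0]
contact_force: [1.2, 0.8, 4.1]
opening: 0.697
finger_force: 28.9
time: 9.75
eef_pos: [0.4658, 0.16, 0.0721]
tcp_rot: [1.0, 0.006, 0.001, -0.0]
contact_force: [3.2, -0.7, 5.2]
opening: 0.698
finger_force: 28.9
[0.46575146 0.15995138 0.07209866] [ 3.18137892 -0.68883739  5.22421422] [ 0.00929647 -0.6839665   0.06600023]
15680 [0.08510381 0.00134136 0.06721606]
```

```bash
python3 -m inch '[{"slide":[-0.15,0,0],"turn":0,"grip":5.5},{"slide":[-0.3,0,0],"turn":0,"grip":5.5},{"slide":[-0.45,0,0],"turn":0,"grip":5.5},{"slide":[-0.6,0,0],"turn":0,"grip":5.5},{"slide":[-0.6,0,0],"turn":0,"grip":5.5},{"slide":[-0.6,0,0],"turn":0,"grip":5.5}]';python3 - <<'E'
from h import *
s=ctrl.get_state();e=s['eef_pos'];print(e,s['contact_force'],s['wrist_torque'])
p,d,X,W=cam("wrist")
h=X.reshape(-1,3);m=(h[:,2]>.06)&(h[:,2]<.095)&(h[:,0]>e[0]+.03)&(abs(h[:,1]-e[1])<.035)&(h[:,0]<e[0]+.072)
h=h[m];A=np.c_[h[:,:2]-e[:2],np.ones(len(h))]
for i in range(4):
    c=np.linalg.lstsq(A,h[:,2],rcond=None)[0];k=abs(h[:,2]-A@c)<.002;h=h[k];A=A[k]
print(len(h),c)
E
```

```text
time: 10.4
eef_pos: [0.4609, 0.1599, 0.0721]
tcp_rot: [1.0, 0.006, 0.003, -0.0]
contact_force: [7.7, 0.5, 1.7]
opening: 0.694
finger_force: 28.6
[0.4609325  0.1598722  0.07205467] [7.7066679  0.540057   1.70425974] [ 0.07449998 -1.14226313  0.02714182]
15642 [0.08472492 0.00169315 0.06714037]
```

```bash
python3 -m inch '[{"slide":[-0.15,0,0],"turn":0,"grip":5.5},{"slide":[-0.3,0,0],"turn":0,"grip":5.5},{"slide":[-0.45,0,0],"turn":0,"grip":5.5},{"slide":[-0.6,0,0],"turn":0,"grip":5.5},{"slide":[-0.7,0,0],"turn":0,"grip":5.5},{"slide":[-0.7,0,0],"turn":0,"grip":5.5}]'; python3 -m inch '[{"slide":[0,0,0.1],"turn":0,"grip":5.5},{"slide":[0,0,0.2],"turn":0,"grip":5.5},{"slide":[0,0,0.2],"turn":0,"grip":5.5}]';python3 - <<'E'
from h import *
s=ctrl.get_state();e=s['eef_pos'];print(e,s['contact_force'],s['wrist_torque'])
p,d,X,W=cam("wrist");np.savez("w5",p=p,X=X)
h=X.reshape(-1,3);m=(h[:,2]>.06)&(h[:,2]<.095)&(h[:,0]>e[0]+.03)&(abs(h[:,1]-e[1])<.035)&(h[:,0]<e[0]+.068)
h=h[m];A=np.c_[h[:,:2]-e[:2],np.ones(len(h))]
for i in range(4):
    c=np.linalg.lstsq(A,h[:,2],rcond=None)[0];k=abs(h[:,2]-A@c)<.002;h=h[k];A=A[k]
print(len(h),c)
q=X.reshape(-1,3);k=(abs(q[:,1]-.16)<.03)
for x in np.arange(.51,.56,.002):
    kk=k&(abs(q[:,0]-x)<.001);print(round(x,3),np.median(q[kk,2]).round(4),end=' ')
E
```

```text
time: 11.05
eef_pos: [0.4551, 0.1598, 0.0725]
tcp_rot: [1.0, 0.006, 0.005, -0.0]
contact_force: [9.0, 0.4, 0.7]
opening: 0.691
finger_force: 28.5
time: 11.35
eef_pos: [0.4556, 0.1598, 0.0715]
tcp_rot: [1.0, 0.006, 0.004, -0.0]
contact_force: [9.3, 0.3, 5.1]
opening: 0.697
finger_force: 29.1
[0.45559239 0.15982333 0.07145769] [9.3438669  0.28716504 5.13249288] [ 0.01015141 -1.07682574 -0.03968611]
13891 [0.0772924  0.00158163 0.06661581]
0.51 0.0709 0.512 0.0709 0.514 0.0711 0.516 0.0713 0.518 0.0714 0.52 0.0716 0.522 0.0717 0.524 0.2137 0.526 0.0721 0.528 0.0722 0.53 0.0724 0.532 0.0726 0.534 0.0665 0.536 0.0671 0.538 0.067 0.54 0.067 0.542 0.067 0.544 0.0671 0.546 0.0671 0.548 0.0669 0.55 0.0493 0.552 0.0491 0.554 0.0491 0.556 0.049 0.558 0.0491 0.56 0.049
```

```bash
python3 -m inch '[{"slide":[-0.07,0,0],"turn":0,"grip":5.5},{"slide":[-0.15,0,0],"turn":0,"grip":5.5},{"slide":[-0.15,0,0.05],"turn":0,"grip":5.5},{"slide":[-0.15,0,0.1],"turn":0,"grip":5.5},{"slide":[-0.15,0,0.1],"turn":0,"grip":5.5}]';python3 - <<'E'
from h import *
s=ctrl.get_state();e=s['eef_pos'];print(e,s['contact_force'],s['wrist_torque'])
p,d,X,W=cam("wrist")
q=X.reshape(-1,3);k=(abs(q[:,1]-.16)<.03)
for x in np.arange(.51,.54,.002):
    kk=k&(abs(q[:,0]-x)<.001);print(round(x,3),np.median(q[kk,2]).round(4),end=' ')
E
```

```text
time: 11.9
eef_pos: [0.4556, 0.1598, 0.0714]
tcp_rot: [1.0, 0.006, 0.006, -0.0]
contact_force: [10.6, -1.0, 7.4]
opening: 0.698
finger_force: 29.2
[0.45559042 0.15980003 0.07139726] [10.62759523 -1.02862241  7.40204785] [-0.0329795  -1.39237103  0.05100056]
0.51 0.0708 0.512 0.0709 0.514 0.071 0.516 0.0712 0.518 0.0714 0.52 0.0715 0.522 0.2139 0.524 0.0719 0.526 0.072 0.528 0.0721 0.53 0.0724 0.532 0.0724 0.534 0.0665 0.536 0.0671 0.538 0.0671 0.54 0.067
```

```bash
python3 -m inch '[{"slide":[0,0,-0.1],"turn":0,"grip":5.5},{"slide":[0,0,-0.25],"turn":0,"grip":5.5},{"slide":[-0.08,0,-0.25],"turn":0,"grip":5.5},{"slide":[-0.16,0,-0.25],"turn":0,"grip":5.5},{"slide":[-0.16,0,-0.25],"turn":0,"grip":5.5}]';python3 - <<'E'
from h import *
s=ctrl.get_state();e=s['eef_pos'];print(e,s['contact_force'],s['wrist_torque'])
p,d,X,W=cam("wrist")
q=X.reshape(-1,3);k=(abs(q[:,1]-.16)<.03)
for x in np.arange(.51,.54,.002):
    kk=k&(abs(q[:,0]-x)<.001);print(round(x,3),np.median(q[kk,2]).round(4),end=' ')
E
```

```text
time: 12.45
eef_pos: [0.4528, 0.1597, 0.0724]
tcp_rot: [1.0, 0.006, 0.005, -0.0]
contact_force: [11.6, -0.2, 1.1]
opening: 0.696
finger_force: 28.5
[0.45282858 0.15973466 0.07243184] [11.56455245 -0.23084452  1.08569419] [ 0.03648834 -1.82594686 -0.01062034]
0.51 0.0727 0.512 0.0729 0.514 0.0731 0.516 0.0733 0.518 0.0735 0.52 0.2149 0.522 0.0738 0.524 0.074 0.526 0.0741 0.528 0.0744 0.53 0.0745 0.532 0.0551 0.534 0.0657 0.536 0.0671 0.538 0.067 0.54 0.067
```

```bash
python3 -m inch '[{"slide":[0.1,0,0.1],"turn":0,"grip":5.5},{"slide":[0.15,0,0.2],"turn":0,"grip":5.5},{"slide":[0.15,0,0.3],"turn":0,"grip":5.5},{"slide":[0.2,0,0.4],"turn":0,"grip":5.5},{"slide":[0.2,0,0.4],"turn":0,"grip":5.5}]';python3 - <<'E'
from h import *
s=ctrl.get_state();e=s['eef_pos'];print(e,s['contact_force'],s['wrist_torque'])
p,d,X,W=cam("wrist")
q=X.reshape(-1,3);k=(abs(q[:,1]-.16)<.03)
for x in np.arange(.50,.54,.002):
    kk=k&(abs(q[:,0]-x)<.001);print(round(x,3),np.median(q[kk,2]).round(4),end=' ')
E
```

```text
time: 13.0
eef_pos: [0.4542, 0.1598, 0.0688]
tcp_rot: [1.0, 0.006, 0.004, -0.0]
contact_force: [8.8, 0.3, 5.4]
opening: 0.7
finger_force: 29.2
[0.45420912 0.15975337 0.06875576] [8.78723639 0.32526966 5.36433542] [ 0.00493377 -1.0454804  -0.00411701]
0.5 0.066 0.502 0.0661 0.504 0.0662 0.506 0.0663 0.508 0.0664 0.51 0.0664 0.512 0.0665 0.514 0.0667 0.516 0.0667 0.518 0.0667 0.52 0.0669 0.522 0.211 0.524 0.067 0.526 0.0671 0.528 0.0672 0.53 0.0673 0.532 0.0551 0.534 0.0648 0.536 0.0671 0.538 0.0671 0.54 0.067
```

```bash
python3 -m inch '[{"slide":[0.03,0,0.1],"turn":0,"grip":5.5},{"slide":[0.05,0,0.2],"turn":0,"grip":5.5},{"slide":[0.05,0,0.3],"turn":0,"grip":5.5},{"slide":[0.05,0,0.3],"turn":0,"grip":5.5}]';python3 - <<'E'
from h import *
s=ctrl.get_state();e=s['eef_pos'];print(e,s['contact_force'],s['wrist_torque'])
p,d,X,W=cam("wrist")
q=X.reshape(-1,3);k=(abs(q[:,1]-.16)<.03)
for x in np.arange(.50,.54,.002):
    kk=k&(abs(q[:,0]-x)<.001);print(round(x,3),np.median(q[kk,2]).round(4),end=' ')
E
```

```text
time: 13.45
eef_pos: [0.455, 0.1598, 0.0659]
tcp_rot: [1.0, 0.006, 0.004, -0.0]
contact_force: [8.8, -0.2, 5.2]
opening: 0.696
finger_force: 29.3
[0.45502561 0.1597836  0.06592524] [ 8.84594005 -0.24485683  5.17098858] [-0.03254251 -1.14994198  0.01315583]
0.5 0.0616 0.502 0.0617 0.504 0.0617 0.506 0.0618 0.508 0.0618 0.51 0.0618 0.512 0.0618 0.514 0.0617 0.516 0.0618 0.518 0.0618 0.52 0.0618 0.522 0.2082 0.524 0.0618 0.526 0.0618 0.528 0.0618 0.53 0.0619 0.532 0.0551 0.534 0.066 0.536 0.067 0.538 0.067 0.54 0.067
```

```bash
python3 -m inch '[{"slide":[0,0,0.05],"turn":0,"grip":5.5},{"slide":[0,0,0.08],"turn":0,"grip":5.5},{"slide":[0.15,0,0.05],"turn":0,"grip":5.5},{"slide":[0.3,0,0.05],"turn":0,"grip":5.5},{"slide":[0.45,0,0.05],"turn":0,"grip":5.5},{"slide":[0.6,0,0.05],"turn":0,"grip":5.5},{"slide":[0.7,0,0.05],"turn":0,"grip":5.5},{"slide":[0.7,0,0.05],"turn":0,"grip":5.5}]';python3 - <<'E'
from h import *
s=ctrl.get_state();e=s['eef_pos'];print(e,s['contact_force'],s['wrist_torque'])
p,d,X,W=cam("wrist")
q=X.reshape(-1,3);k=(abs(q[:,1]-.16)<.03)
for x in np.arange(.50,.54,.002):
    kk=k&(abs(q[:,0]-x)<.001);print(round(x,3),np.median(q[kk,2]).round(4),end=' ')
E
```

```text
time: 14.3
eef_pos: [0.4584, 0.1599, 0.0655]
tcp_rot: [1.0, 0.007, -0.001, 0.0]
contact_force: [-3.3, -0.9, 17.0]
opening: 0.698
finger_force: 30.6
[0.45840985 0.15992316 0.06548054] [-3.28776194 -0.86988393 16.96163393] [0.01664174 0.45234518 0.03013089]
0.5 0.061 0.502 0.061 0.504 0.0611 0.506 0.061 0.508 0.061 0.51 0.061 0.512 0.061 0.514 0.061 0.516 0.061 0.518 0.061 0.52 0.0611 0.522 0.061 0.524 0.061 0.526 0.061 0.528 0.207 0.53 0.0611 0.532 0.061 0.534 0.0663 0.536 0.067 0.538 0.0671 0.54 0.067
```

```bash
python3 -m inch '[{"slide":[0,0,-0.05],"turn":0,"grip":5.5},{"slide":[0,0,-0.09],"turn":0,"grip":5.5},{"slide":[0.05,0,-0.09],"turn":0,"grip":5.5},{"slide":[0.05,0,-0.09],"turn":0,"grip":5.5}]'; python3 -m inch '[{"slide":[0.1,0,0],"turn":0,"grip":5.5},{"slide":[0.2,0,0],"turn":0,"grip":5.5},{"slide":[0.25,0,0],"turn":0,"grip":5.5},{"slide":[0.25,0,0],"turn":0,"grip":5.5}]';python3 - <<'E'
from h import *
s=ctrl.get_state();e=s['eef_pos'];print(e,s['contact_force'],s['wrist_torque'])
p,d,X,W=cam("wrist")
q=X.reshape(-1,3);k=(abs(q[:,1]-.16)<.03)
for x in np.arange(.50,.54,.002):
    kk=k&(abs(q[:,0]-x)<.001);print(round(x,3),np.median(q[kk,2]).round(4),end=' ')
E
```

```text
time: 14.75
eef_pos: [0.4587, 0.1599, 0.0655]
tcp_rot: [1.0, 0.007, -0.001, 0.0]
contact_force: [-1.0, -1.0, 12.2]
opening: 0.693
finger_force: 30.0
time: 15.15
eef_pos: [0.4609, 0.1599, 0.0655]
tcp_rot: [1.0, 0.006, -0.001, 0.0]
contact_force: [-1.6, -0.2, 12.5]
opening: 0.698
finger_force: 30.1
[0.46093538 0.15990948 0.06554636] [-1.56434382 -0.23445278 12.50073472] [0.1248179  0.24606028 0.02377326]
0.5 0.0611 0.502 0.0611 0.504 0.0611 0.506 0.0611 0.508 0.0611 0.51 0.0611 0.512 0.0611 0.514 0.0611 0.516 0.0611 0.518 0.061 0.52 0.0611 0.522 0.061 0.524 0.061 0.526 0.0611 0.528 0.061 0.53 0.2071 0.532 0.0611 0.534 0.0666 0.536 0.0671 0.538 0.0671 0.54 0.0671
```

```bash
python3 -m inch '[{"slide":[0,0,-0.05],"turn":0,"grip":5.5},{"slide":[0.1,0,-0.06],"turn":0,"grip":5.5},{"slide":[0.2,0,-0.06],"turn":0,"grip":5.5},{"slide":[0.2,0,-0.06],"turn":0,"grip":5.5}]'; python3 -m inch '[{"slide":[0.1,0,0],"turn":0,"grip":5.5},{"slide":[0.15,0,0],"turn":0,"grip":5.5},{"slide":[0.15,0,0],"turn":0,"grip":5.5}]'; python3 -m inch '[{"slide":[0.1,0,0],"turn":0,"grip":5.5},{"slide":[0.1,0,0],"turn":0,"grip":5.5}]'
```

```text
time: 15.6
eef_pos: [0.4627, 0.1599, 0.0656]
tcp_rot: [1.0, 0.006, -0.001, 0.0]
contact_force: [-1.8, 0.1, 10.1]
opening: 0.697
finger_force: 29.7
time: 15.9
eef_pos: [0.4634, 0.16, 0.0655]
tcp_rot: [1.0, 0.006, -0.002, 0.0]
contact_force: [-4.3, 0.1, 12.2]
opening: 0.694
finger_force: 30.1
time: 16.1
eef_pos: [0.4634, 0.1599, 0.0655]
tcp_rot: [1.0, 0.006, -0.004, 0.0]
contact_force: [-8.3, -1.7, 15.7]
opening: 0.693
finger_force: 30.4
```

```bash
python3 -m inch '[{"slide":[-0.1,0,-0.05],"turn":0,"grip":5.5},{"slide":[-0.15,0,-0.1],"turn":0,"grip":5.5},{"slide":[-0.15,0,-0.1],"turn":0,"grip":5.5}]'; python3 -m inch '[{"slide":[0,0,0],"turn":0,"grip":6.5},{"slide":[0,0,0],"turn":0,"grip":7.5},{"slide":[0,0,0],"turn":0,"grip":8.5},{"slide":[0,0,0],"turn":0,"grip":8.5},{"slide":[0,0,0],"turn":0,"grip":8.5},{"slide":[0,0,-1],"turn":0,"grip":8.5},{"slide":[0,0,-3],"turn":0,"grip":8.5},{"slide":[0,0,-6],"turn":0,"grip":8.5},{"slide":[0,0,-10],"turn":0,"grip":8.5},{"slide":[0,0,-14],"turn":0,"grip":8.5},{"slide":[0,0,-16],"turn":0,"grip":8.5},{"slide":[0,0,-16],"turn":0,"grip":8.5},{"slide":[0,0,-16],"turn":0,"grip":8.5}]';python3 - <<'E'
from h import *
p,d,X,W=cam("wrist");save(p,"end.png")
q=X.reshape(-1,3)
k=(abs(q[:,1]-.16)<.04)&(q[:,2]>.058)&(q[:,2]<.064)&(q[:,0]>.4)&(q[:,0]<.53);h=q[k];A=np.c_[h[:,:2],np.ones(k.sum())];print("plane",np.linalg.lstsq(A,h[:,2],rcond=None)[0],np.median(h[:,2]))
k=(q[:,2]>.088)&(q[:,2]<.1)&(q[:,0]>.43)&(q[:,0]<.5)&(abs(q[:,1]-.16)<.045);print(k.sum(),rect(q[k]),np.median(q[k,2]))
E
```

```text
time: 16.4
eef_pos: [0.4634, 0.1599, 0.0655]
tcp_rot: [1.0, 0.006, -0.001, -0.0]
contact_force: [0.2, -0.2, 4.9]
opening: 0.697
finger_force: 29.2
time: 17.7
eef_pos: [0.4641, 0.1599, 0.226]
tcp_rot: [1.0, 0.006, 0.0, -0.0]
contact_force: [0.6, 0.1, -0.6]
opening: 0.994
finger_force: 0.0
plane [-0.00058846  0.00059701  0.06131008] 0.061130245212701134
1178 ((465.11505126953125, 159.94886779785156), (13.759772300720215, 59.60597610473633), 0.6115247011184692) 0.09491078821953639
```

View pics/end.png

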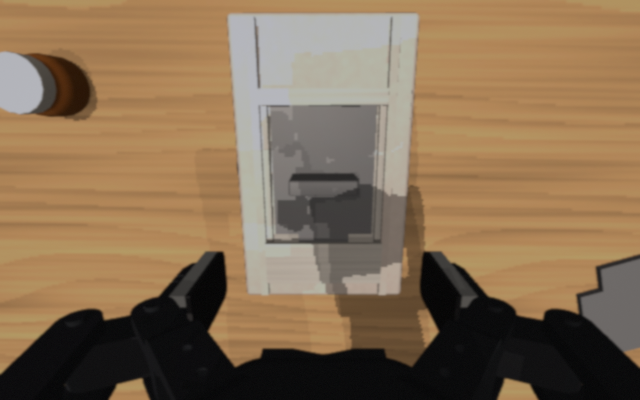

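The final view shows the lid between the ledges, with its handle at (323,184). It lies flat, its centre is at x = 0.465 against the expected 0.465, and the gripper is clear.

```bash
python3 -c "
from plant import ctrl
print(ctrl.sign_off())"
```

```text
the job is handed in; nothing more can be done
None
```

I refitted the lid and handed the job in at about 18 s. By the last camera check it lies flat under both ledges, with its handle within 1 mm of home and the gripper clear. The strip reading and the verdict were not shown to me.

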